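Nest the cutlery caddy in the empty tote

ROBOT

A 7-joint arm with a two-finger parallel gripper is mounted at the origin on the work surface. World frame = base frame: x ahead of the robot, y to its left, z up, the work surface at z = 0. Lengths are in m, angles in rad, forces in N, time in s.
With the tool pointing down it reaches from about 0.4 to 0.85 m from the base axis. Payload 4.5 kg.
Tool frame: the origin (TCP) lies at the very end of the fingers, on their centre line; the grasp point (between the pads) lies 19 mm behind it; z points along the fingers, y is the line along which they close (so a half turn about z gives the same grasp; the last joint's range is limited). The gripper opens to 88 mm and grips with 3 to 60 N. Pads are 18 mm wide; open, the fingers measure 123 mm over their backs; the gripper's body (75 mm by 187 mm) begins 45 mm behind the grasp point.
Start: joints at [-1.092, 0.689, -0.195, 1.565, 0.157, 0.902, -0.215], TCP at [0.269, 0.564, 0.239] pointing down, gripper open.
Joint ranges: [-3.01, 3.01], [-0.46, 2.08], [-1.47, 1.51], [0.13, 2.56], [-1, 4.14], [0.04, 2.09], [-2.66, 2.66]. Speed limits (rad/s): [2.57, 2.57, 3.14, 3.14, 3.14, 3.14, 3.14].

INTERFACE

Orientations are given as a unit quaternion [x, y, z, w].
In Python, from plant import r, eyes, nets gives the robot as it stands.
- The arm moves only by the shell command python3 -m pendant 'ROWS' [FORCE]. ROWS is JSON, a list of rows, each an object of numbers: "claw": the opening, from 0 (shut) to 1 (fully open); "dx", "dy", "dz": the shift along the world's x, y, z in mm; "twist": the turn about the world's z in rad. In form: [{"claw": .., "dx": .., "dy": .., "dz": .., "twist": ..}, ...]. A call has 1 to 8 rows; each row is the pose to reach, as a shift and turn from the pose commanded when the call began; what a row does not reach only later rows make up. A row lasts 1/10 s, in which the tool goes at most 50 mm and 8.59 degrees, less where a joint would pass 70% of its speed; a pose out of reach is approached as far as the arm can. A call with a gripper value outside its range is refused whole. The fingers move at their own pace and stop on an object; FORCE is the grip in N (left out, the last holds). Time passes only in rows, so rows that repeat a pose let the fingers close. It gives the time, the measured TCP pose, the force, the opening and the grip force at its end, in the units of the state.
- r.get_state(): the state, without advancing time (a new reading comes with each control period).
- eyes.snapshot(name): name is "scene" or "top"; returns (picture, depth): 480x640x3 uint8, blue, green, red; 480x640 float32, m along the optical axis (not along the pixel's ray), 0 where there is no reading.
- eyes.camera_info(name): a dict with "K" (3x3 intrinsics, pixels), "D" ([k1, k2, p1, p2, k3] as OpenCV has them; the pictures are not rectified), "world_to_cam" (4x4, takes a point from world to camera coordinates). Camera axes: x right, y down, z forward; pixel columns grow to the right and rows downward; lengths in m; the calibration is good to about 2 mm. A picture is of the moment at which its call begins. camera_info takes no time and is no camera call.
- r.finish_job(): hands the job in; it is judged then, once.
Trained networks look in the newest picture that a camera, given by its name, has taken for a name from the list of things; names that differ only in an ending like _2 or _b are one class to them, and where a whole thing is asked for, a point or a joint stands for the part that bears it (a point fixed in the world has none). Each returns a list of dicts, best first, with "confidence" (0 to 1); they miss things now and then, are a little off and sometimes report something else, mostly with a low value. They report only what shows in the picture. A call takes as long as a camera call. They do not tell look-alikes from the thing itself.
- nets.spot_in(camera, query): "box" ([left, top, width, height] as shares, 0 to 1, of the picture: columns of its width, rows of its height, round what is visible of it).
- nets.place_of(camera, query): "position" ([column, row] as shares, 0 to 1, of the picture: columns of its width, rows of its height: a listed point, or the origin of a listed thing).
The state is a dict: "clock": time; "q": joint angles; "qd": joint speeds; "joint_torque": joint torques, N m; "tool_pos": TCP position; "eef_rot": TCP orientation; "contact_force": force on the tool from outside, world axes, zero at the start; "moment": the same for the moment, N m; "opening": opening from 0.0 (shut) to 1.0 (fully open); "finger_force": force on a finger pad.
Only numpy, scipy, OpenCV 4.12 (cv2) and the standard library are available. Lean on these libraries where they do the work, as an engineer would, in place of code of your own. Each camera call takes 0.05 s, during which the arm holds its last target. There are 200 camera calls.

TASK

Put the cutlery caddy away in the empty tote: lift it, turn it half round so that its low end comes over the tote's low end, set it lightly on the rim and feel along for the place where its foot ribs drop into the tote's channels, then press it down past the clips until it is fully home and level, and let go. Be gentle, never ramming, forcing or dropping it against the tote, and leave the tote of cups and the other things on the table alone.

Things in the scene. Friction and masses are not known exactly. Their poses are not given: they have to be found in the camera images.
- caddy: Teal plastic caddy, empty, 0.35 to 0.6 kg, open on top, 176 mm long (x), 116 wide (y), 85 high, but its +x end wall is only 45 high (the low end). Origin: centre of the underside, z up. Each long side has two upright foot ribs, 16 mm long (x), 9 mm proud, from the underside up to 60 mm, centred at x = +55 and -25 mm. It starts on the counter, low end towards the robot.
- caddy_handle (a point): Middle of the caddy's handle, a straight beam 110 mm long (along the caddy's x), 14 thick (y), 20 high, centred 135 mm above the underside; under it a 5 mm thick middle panel. It stands 40 mm clear above the side walls.
- caddy_front (a point): Point on the caddy's low end: 88 mm along its +x from the middle, 40 mm above its underside.
- tray: Fixed dark steel tray in which the EMPTY teal tote stands, held in y and yaw by 14 mm rails. Origin: on the counter, under where the tote's centre would be if the tote stood right back at the tray's -x end; z up. The tote really stands 8 to 28 mm forward (+x) of that, differently each time, not reported; it slides along x (0 to 33 mm) only if pushed with over 9 N.
- tote_rim (a point): Point 84 mm over the tray's origin: height of the empty tote's rim, axes as the tray. Tote 194 x 152 x 80 mm, inside 186 x 122; low end wall (50 mm) at +x. Each long wall, 15 mm thick, has two open-topped channels in its inner face, 20 mm long (x), 12 deep, centred x = +55 and -25 mm from the tote's centre, down to the floor. Off them, or turned round, the caddy's ribs stand on the rim.
- tote_floor (a point): Point 8 mm over the tray's origin: height of the tote's inner floor, where the nested caddy's underside rests. Low end over low end, the ribs go down the channels with 2 mm play each way in x, 3 mm in y. The last 10 mm go against two small sprung steel clips in the long walls: about 10 to 20 N in all, the caddy's own weight included.
- tray_full: The same kind of tray and tote, fixed, but filled with six steel cups that stand 98 mm above the counter. Origin and axes as for the other tray. To be left alone.
- mug: Bystander, to be left alone: white mug, 80 mm across, 92 high; origin at its underside
- steel_cup: Bystander, to be left alone: steel cup, 72 mm across, 85 high; origin at its underside
- carafe: Bystander, to be left alone: glass carafe, 100 mm across, 200 high; origin at its underside
- canister: Bystander, to be left alone: steel canister, 70 mm across, 80 high; origin at its underside
- bowl: Bystander, to be left alone: steel bowl, 120 mm across, 55 high; origin at its underside
- spatula: Bystander, to be left alone: spatula lying flat; origin at its underside
- lid_pot: Bystander, to be left alone: small round steel pot lid with a knob, 90 mm across; origin at its underside
Not all that is in view belongs to the job. Leave any orange look-alike of the caddy alone.

How it is judged:
By the outcome, as a careful person would: the job done as asked, in the order asked, and still so for the second after the job is handed in, with the robot touching nothing.
It also fails if it takes over 69 s, if anything falls off the work surface, if the arm or the gripper's body presses on something with over 40 N, if the wrist force passes 120 N, or if a joint passes its speed limit or range.

## Working session

There is one attempt and no reset: what is moved stays moved. The work goes in short steps, Python scripts to look and compute and a shell command to move; the robot and the scene stay as the last step left them, time stands still between calls to the robot, and variables do not carry over. Pictures are saved under pics/ and viewed, at most 10 in all, crops included, and the job is handed in when it is done.

```bash
ls; mkdir -p pics
cat > h.py <<'E'
import numpy as np, cv2
from plant import r, eyes, nets
def ray(cam,u,v):
    i=eyes.camera_info(cam); K=np.array(i["K"]);D=np.array(i["D"]);T=np.linalg.inv(np.array(i["world_to_cam"]))
    p=cv2.undistortPoints(np.array([[[u,v]]],float),K,D)[0,0]
    return T[:3,3],T[:3,:3]@np.array([p[0],p[1],1])
def at_z(cam,u,v,z):
    o,d=ray(cam,u,v); return o+d*(z-o[2])/d[2]
def at_d(cam,u,v,dep):
    o,d=ray(cam,u,v); return o+d*dep
def cloud(cam,depth):
    i=eyes.camera_info(cam); K=np.array(i["K"]);D=np.array(i["D"]);T=np.linalg.inv(np.array(i["world_to_cam"]))
    v,u=np.mgrid[0:480,0:640]
    p=cv2.undistortPoints(np.stack([u,v],-1).reshape(-1,1,2).astype(float),K,D).reshape(480,640,2)
    P=np.dstack([p,np.ones((480,640))])*depth[...,None]
    return P@T[:3,:3].T+T[:3,3]
E
python3 - <<'E'
from h import *
s=r.get_state(); print({k:np.round(v,3) for k,v in s.items()})
for c in("scene","top"):
    im,d=eyes.snapshot(c); cv2.imwrite(f"pics/{c}0.png",im); np.save(f"{c}0.npy",d)
    T=np.linalg.inv(np.array(eyes.camera_info(c)["world_to_cam"])); print(c,T.round(3).tolist())
    for q in("caddy","caddy_handle","caddy_front","tray","tote_rim","tray_full"):
        for k in nets.place_of(c,q)[:3]:
            u,v=k["position"][0]*640,k["position"][1]*480
            z={"caddy_handle":.135,"caddy_front":.04,"tote_rim":.084}.get(q,0)
            print(c,q,round(k["confidence"],2),round(u),round(v),at_z(c,u,v,z).round(3))
E
```

```text
pics
{'clock': np.float64(0.0), 'q': array([-1.092,  0.69 , -0.195,  1.566,  0.157,  0.902, -0.215]), 'qd': array([ 0.001,  0.   , -0.   ,  0.001,  0.001,  0.002, -0.001]), 'joint_torque': array([ 0.0000e+00, -5.2756e+01, -1.2670e+00, -1.5343e+01, -5.3000e-02,
        7.0000e-03,  0.0000e+00]), 'tool_pos': array([0.269, 0.564, 0.238]), 'eef_rot': array([ 0.221,  0.975, -0.001, -0.   ]), 'contact_force': array([ 0.266, -0.751,  0.473]), 'moment': array([-0.001, -0.025, -0.007]), 'finger_force': np.float64(0.0), 'opening': np.float64(0.997)}
scene [[0.659, 0.612, -0.437, 1.146], [0.752, -0.536, 0.384, -0.612], [0.001, -0.582, -0.813, 1.361], [0.0, 0.0, 0.0, 1.0]]
scene caddy 0.94 324 270 [ 0.499 -0.005  0.   ]
scene caddy 0.69 184 255 [ 0.203 -0.268  0.   ]
scene caddy_handle 0.89 330 136 [0.226 0.259 0.135]
scene caddy_handle 0.85 327 239 [0.498 0.002 0.135]
scene caddy_handle 0.61 177 224 [ 0.201 -0.26   0.135]
scene caddy_front 0.95 353 275 [0.578 0.025 0.04 ]
scene caddy_front 0.86 189 273 [ 0.289 -0.301  0.04 ]
scene caddy_front 0.67 309 168 [0.216 0.187 0.04 ]
scene tray 0.68 230 331 [ 0.479 -0.313  0.   ]
scene tote_rim 0.64 228 318 [ 0.489 -0.313  0.084]
scene tray_full 0.69 407 216 [0.519 0.302 0.   ]
top [[-0.019, -0.993, 0.112, 0.3], [-1.0, 0.019, -0.001, 0.007], [-0.001, -0.112, -0.994, 1.678], [0.0, 0.0, 0.0, 1.0]]
top caddy 0.93 321 236 [ 0.502 -0.021  0.   ]
top caddy 0.8 217 331 [0.242 0.272 0.   ]
top caddy 0.63 412 339 [ 0.208 -0.268  0.   ]
top caddy_handle 0.87 418 341 [ 0.212 -0.261  0.135]
top caddy_handle 0.84 318 229 [ 0.503 -0.011  0.135]
top caddy_handle 0.66 212 334 [0.239 0.266 0.135]
top caddy_front 0.98 429 308 [ 0.293 -0.31   0.04 ]
top caddy_front 0.58 247 346 [0.201 0.187 0.04 ]
top tray 0.59 423 241 [ 0.482 -0.308  0.   ]
top tote_rim 0.67 428 235 [ 0.489 -0.308  0.084]
top tote_rim 0.58 509 232 [ 0.492 -0.527  0.084]
top tray_full 0.73 210 229 [0.527 0.293 0.   ]
```

```bash
python3 -c "
import cv2
a=cv2.imread('pics/top0.png');cv2.imwrite('pics/top0c.png',cv2.resize(a[130:400,140:540],(800,540),interpolation=cv2.INTER_CUBIC))"
```

```text
(no output)
```

View pics/scene0.png

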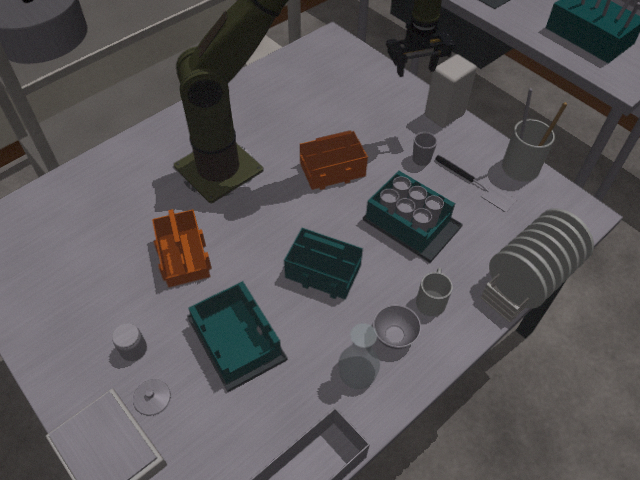

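View pics/top0c.png

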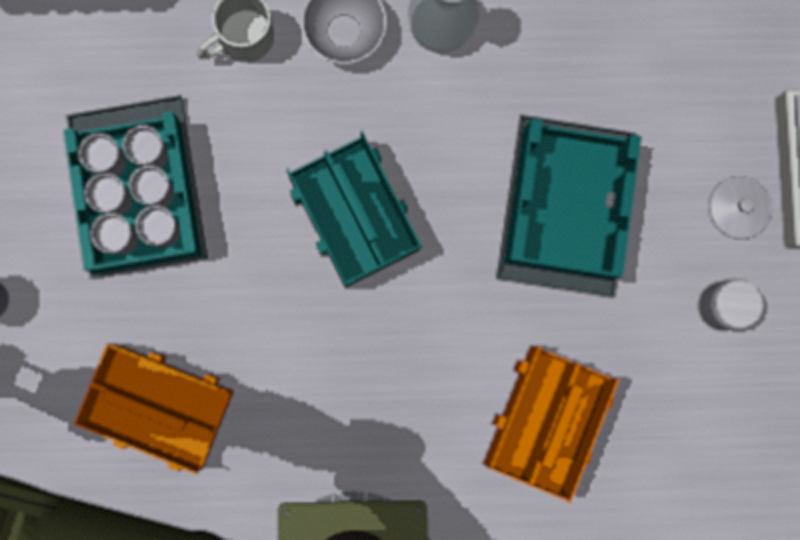

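The scene picture shows teal caddy at px (324,262), empty teal tote (238,335) and cup tote (410,215). There are orange look-alikes at (333,158) and (181,248). The only teal caddy on the counter is the one at (324,262), which matches the description. In the enlarged top crop it is at (355,210), with the tote at (570,205). Next I'll get exact poses from the depth images.

```bash
cat > m.py <<'E'
from h import *
import sys
def rect(P):
    (c,s,a)=cv2.minAreaRect((P[:,:2]*1000).astype(np.float32)); return np.round(c,1),np.round(s,1),round(a,1),len(P)
def run(tag):
  for c in("top","scene"):
    d=np.load(f"{c}{tag}.npy"); C=cloud(c,d); im=cv2.imread(f"pics/{c}{tag}.png")
    ok=(d>0)
    def sel(x0,x1,y0,y1,z0,z1): 
        X=C; m=ok&(X[...,0]>x0)&(X[...,0]<x1)&(X[...,1]>y0)&(X[...,1]<y1)&(X[...,2]>z0)&(X[...,2]<z1); return C[m]
    cad=(.35,.65,-.16,.13)
    H=sel(*cad,.133,.16); print(c,"handle",rect(H),"z",np.median(H[:,2]).round(4))
    W=sel(*cad,.07,.095); print(c,"caddy wall",rect(W),np.histogram(W[:,2],8))
    A=sel(*cad,.015,.16); print(c,"caddy all",rect(A))
    tot=(.33,.65,-.46,-.17)
    W=sel(*tot,.078,.092); print(c,"tote rim",rect(W), "z",np.median(W[:,2]).round(4))
    A=sel(*tot,.04,.092); print(c,"tote all",rect(A))
    L=sel(*tot,.05,.060); print(c,"tote low",rect(L),np.median(L,0).round(3))
    T=sel(*tot,.006,.02); print(c,"tray+",rect(T))
if __name__=="__main__": run(sys.argv[1])
E
python3 m.py 0
python3 - <<'E'
from h import *
d=np.load("top0.npy");C=cloud("top",d)
print("caddy grid z(mm), cols 283..353 step5 rows 193..275 step 5")
for v in range(190,278,5): print(v,(C[v,280:356:4,2]*1000).round().astype(int))
print("tote")
for v in range(182,282,6): print(v,(C[v,384:468:5,2]*1000).round().astype(int))
E
```

```text
top handle (array([499.1,  -7.9]), array([110.2,  14.5]), 25.8, 235) z 0.1435
top caddy wall (array([499. ,  -7.9]), array([175.7, 116.2]), 25.8, 290) (array([16, 17, 24, 40, 72, 59, 45, 17]), array([0.07005926, 0.07284659, 0.07563393, 0.07842127, 0.08120861,
       0.08399595, 0.08678328, 0.08957062, 0.09235796]))
top caddy all (array([499.2,  -7.5]), array([176.9, 134.1]), 26.0, 978)
top tote rim (array([ 507.6, -308.6]), array([152.2, 196.2]), 79.9, 718) z 0.0829
top tote all (array([ 507.3, -308.5]), array([153.7, 196.2]), 79.6, 1308)
top tote low (array([ 507.2, -306.9]), array([150.4, 195.4]), 79.7, 182) [ 0.547 -0.337  0.054]
top tray+ (array([ 490.2, -315.8]), array([286.9, 318.5]), 89.6, 2219)
scene handle (array([503. , -12.2]), array([110.5,  20. ]), 25.0, 300) z 0.1441
scene caddy wall (array([501.6, -12.7]), array([178.8, 125.4]), 25.7, 932) (array([116, 104, 118, 175, 186, 136,  85,  12]), array([0.07001408, 0.07306179, 0.07610951, 0.07915723, 0.08220495,
       0.08525267, 0.08830039, 0.0913481 , 0.09439582]))
scene caddy all (array([503.2, -16.4]), array([178.8, 135. 
[... 2163 characters left out ...]
 3  8 10 18 35  4  3]
218 [-4  4 -9 27 85 10  4  9 12 13 10 11  3 45 84 -3 -1]
224 [ 1 -5  4 53 77 14  9 13 -2  0  6 10  6 58 89  0  0]
230 [1678   -2   15   72   83   13   11    6    8    8    7    4   18   64
   84    6   -1]
236 [ 1 -5  8 80 15 12  7 13  8 10  9  8 16 69 85  2 -1]
242 [ 1  4  6 84  4  7  5  9 10 10  4  5  9 31 82 -6  1]
248 [ 3  2 14 80 15  6  6  6  7 11  9  7 30 85  2 -3  1]
254 [ 0  3 33 87 11  9  3  6 11  1 11  5 50 79 -1 -4 -3]
260 [-3 -6 58 80 77  5  5  9 -1  2  6 11 50 84 -5  2 -3]
266 [ 2 12  0 -3  1  4  8 10 31 49 69 81 81 79 -1 -9 -4]
272 [ -2   6  -1   7  -2  13   0   2   1  -1  -4  -2   0   6 -11   2   0]
278 [ 5 -3 -5  0  8 -2 -5 -8 -6 -4 -2  5 17 -1  3  2  1]
```

```bash
python3 - <<'E'
from h import *
def prof(c,cx,cy,yaw,L,Wd,name):
    d=np.load(f"{c}0.npy");C=cloud(c,d);a=np.radians(yaw)
    X=(C[...,0]-cx)*np.cos(a)+(C[...,1]-cy)*np.sin(a);Y=-(C[...,0]-cx)*np.sin(a)+(C[...,1]-cy)*np.cos(a);Z=C[...,2];ok=(d>0)&(d<3)
    for s in(1,-1):
        m=ok&(abs(s*X-L/2)<7)&(abs(Y)<Wd/2-14)&(Z>.02)&(Z<.12); print(c,name,"end",s,"z pct 50 90 98",np.percentile(Z[m],[50,90,98]).round(3),m.sum())
    if name=="caddy":
        for s in(1,-1):
            m=ok&(s*Y>60)&(s*Y<72)&(abs(X)<95)&(Z>.035)&(Z<.07); print("  ribs side",s,"hist x",np.histogram(X[m]*1000 if 0 else X[m],np.arange(-.09,.1,.01))[0])
    else:
        for s in(1,-1):
            m=ok&(s*Y>.0655)&(s*Y<.071)&(abs(X)<.1)
            e=np.arange(-.1,.101,.01); print("  side",s,"med z by x",[int(1000*np.median(Z[m&(X>=p)&(X<p+.01)])) if (m&(X>=p)&(X<p+.01)).any() else -1 for p in e[:-1]])
for c,o in(("top",(.499,-.008)),("scene",(.5025,-.0125))):
    prof(c,*o,25.8,.176,.116,"caddy")
    d=np.load(f"{c}0.npy");C=cloud(c,d);a=np.radians(25.8);X=(C[...,0]-o[0])*np.cos(a)+(C[...,1]-o[1])*np.sin(a);Y=-(C[...,0]-o[0])*np.sin(a)+(C[...,1]-o[1])*np.cos(a);Z=C[...,2]
    for s in(1,-1):
        m=(s*Y>.0605)&(s*Y<.069)&(abs(X)<.095)&(Z>.03)&(Z<.075); print("  ribs",s,np.histogram(X[m],np.arange(-.09,.1,.01))[0])
prof("top",.5074,-.3085,-10.2,.19,.152,"tote");prof("scene",.5075,-.3125,-10.2,.19,.152,"tote")
E
python3 -c "
import cv2
a=cv2.imread('pics/scene0.png')[180:400,170:390];cv2.imwrite('pics/scene0c.png',cv2.convertScaleAbs(cv2.resize(a,(600,600),interpolation=cv2.INTER_CUBIC),alpha=1.8))"
```

```text
Traceback (most recent call last):
IndexError: index -1 is out of bounds for axis 0 with size 0
```

View pics/scene0c.png

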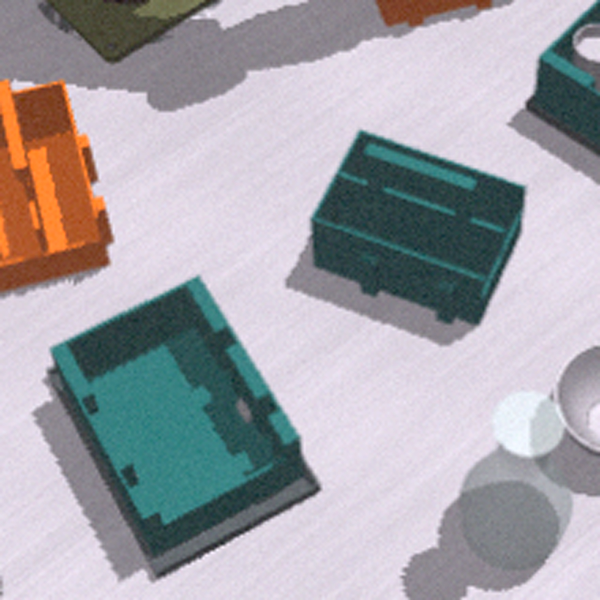

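Run:
```python
from h import *
np.set_printoptions(linewidth=200)
def loc(c,cx,cy,yaw):
    d=np.load(f"{c}0.npy");C=cloud(c,d);a=np.radians(yaw);k=(d>0)&(d<3);C=C[k]
    return np.c_[(C[:,0]-cx)*np.cos(a)+(C[:,1]-cy)*np.sin(a),-(C[:,0]-cx)*np.sin(a)+(C[:,1]-cy)*np.cos(a),C[:,2]]
for c,o,t in(("top",(.499,-.008),(.5074,-.3085)),("scene",(.5025,-.0125),(.5075,-.3125))):
    for nm,p,yaw,hl,hw in(("caddy",o,25.8,.088,.058),("tote",t,-10.2,.095,.076)):
        P=loc(c,*p,yaw);x,y,z=P.T
        for s in(1,-1):
            m=(abs(s*x-hl)<.006)&(abs(y)<hw-.02)&(z>.012)&(z<.12); print(c,nm,"end",s,np.histogram(z[m],np.arange(.01,.12,.01))[0])
            if nm=="caddy":
                m=(s*y>.0605)&(s*y<.069)&(abs(x)<.095)&(z>.03)&(z<.075); print("   ribs",s,np.histogram(x[m],np.arange(-.09,.1,.01))[0])
            else:
                e=np.arange(-.1,.1,.01);m=(s*y>.063)&(s*y<.071);print("   wall",s,[int(1000*np.median(np.r_[z[m&(x>=q)&(x<q+.01)],-.001])) for q in e])
        if nm=="tote":
            m=(abs(y)<.05)&(z<.03); print("   floor/tray z vs x",[(int(q*1000),int(1000*np.median(np.r_[z[m&(x>=q)&(x<q+.005)],-.001]))) for q in np.arange(-.15,.15,.005) if abs(q)>.085])
```

```text
top caddy end 1 [15 12 16 29  3  0  0  4  1  0]
   ribs 1 [ 0  0  0  0  0  6 11  2  0  0  0  0  0  7 10  2  0  0]
top caddy end -1 [ 5  7  2  6  5  6 11 30  2  0]
   ribs -1 [0 0 0 0 0 4 8 2 0 0 0 0 0 6 7 2 0 0]
top tote end 1 [21 24 31 40 56  2  0  0  0  0]
   wall 1 [48, 81, 84, 80, 82, 83, 81, -1, 77, 79, 82, 85, 81, 82, 77, -1, 72, 82, 83, 79]
top tote end -1 [ 5 17 15 17 16 16 29 49  1  0]
   wall -1 [74, 80, 83, 80, 82, 81, 81, 6, 57, 83, 82, 80, 82, 83, 79, 8, 40, 81, 83, 81]
   floor/tray z vs x [(-150, 0), (-145, -1), (-139, 0), (-134, -1), (-129, -1), (-124, 0), (-119, 10), (-114, 3), (-109, 2), (-104, 2), (-99, 7), (-94, -1), (-89, 9), (85, 6), (90, 10), (95, 0), (100, -1), (105, 5), (110, 5), (115, 8), (120, -1), (125, -1), (130, 0), (135, 0), (140, -1), (145, 0)]
scene caddy end 1 [12 15 17 40  5  2  3  6  0  0]
   ribs 1 [1 0 1 0 0 0 0 0 0 0 0 0 0 1 1 2 0 0]
scene caddy end -1 [ 3  8 14 14 17 26 21 41  3  0]
   ribs -1 [ 0  0  0  0  0 10 27 13  0  0  0  0  0  8 30 10  0  0]
scene tote end 1 [ 53  76  83  78 116   5   0   0   0   0]
   wall 1 [85, 85, 85, 81, 84, 83, 54, 6, 83, 84, 84, 84, 83, 83, 60, 8, 83, 83, 83, 49]
scene tote end -1 [73 78 80 86 91 88 90 97  0  0]
   wall -1 [85, 87, 86, 85, 84, 84, 76, -1, 84, 85, 85, 84, 85, 86, 68, -1, 82, 84, 84, 49]
   floor/tray z vs x [(-150, 1), (-145, 4), (-139, -1), (-134, -1), (-129, -1), (-124, -1), (-119, -1), (-114, -1), (-109, -1), (-104, -1), (-99, 18), (-94, 16), (-89, 10), (85, -1), (90, 7), (95, 13), (100, 5), (105, 6), (110, 11), (115, 7), (120, 1), (125, 0), (130, 1), (135, 1), (140, 0), (145, 0)]
```

The depth profiles show the caddy's low end (45 mm wall) faces away from the robot, with ribs at +55/-25 along yaw +25.8°. That contradicts the brief, which says it starts towards the robot. The tote's low end is also at the far end, with yaw -10.2°. Low over low therefore needs a -36° turn. A real half turn would put the ribs on the rim, so I'm following the measurements. Moving above the handle now.

```bash
python3 -m pendant '[{"claw":1,"dx":12,"dy":-30,"twist":0.1},{"claw":1,"dx":30,"dy":-74,"twist":0.22},{"claw":1,"dx":48,"dy":-118,"twist":0.34},{"claw":1,"dx":66,"dy":-162,"twist":0.46},{"claw":1,"dx":84,"dy":-206,"twist":0.58},{"claw":1,"dx":102,"dy":-250,"twist":0.7},{"claw":1,"dx":120,"dy":-294,"twist":0.82},{"claw":1,"dx":138,"dy":-338,"twist":0.9}]' 30 && python3 -m pendant '[{"claw":1,"dx":17,"dy":-44},{"claw":1,"dx":34,"dy":-86},{"claw":1,"dx":51,"dy":-128},{"claw":1,"dx":68,"dy":-170},{"claw":1,"dx":82,"dy":-210},{"claw":1,"dx":93,"dy":-236},{"claw":1,"dx":93,"dy":-236},{"claw":1,"dx":93,"dy":-236}]'; python3 -c "
from h import *
s=r.get_state();q=s['eef_rot'];print('tool y deg',np.degrees(2*np.arctan2(q[1],q[0]))-90, s['tool_pos'],s['q'])"
```

```text
tool y deg 64.51639137517839 [0.26888899 0.56421875 0.23876749] [-1.09222606  0.68905705 -0.19459144  1.56530685  0.15726882  0.90252156
 -0.21509989]validation failed for argument at $[0]...
```

```bash
python3 -m pendant '[{"claw":1,"dx":12,"dy":-30,"dz":0,"twist":0.1},{"claw":1,"dx":30,"dy":-74,"dz":0,"twist":0.22},{"claw":1,"dx":48,"dy":-118,"dz":0,"twist":0.34},{"claw":1,"dx":66,"dy":-162,"dz":0,"twist":0.46},{"claw":1,"dx":84,"dy":-206,"dz":0,"twist":0.58},{"claw":1,"dx":102,"dy":-250,"dz":0,"twist":0.7},{"claw":1,"dx":120,"dy":-294,"dz":0,"twist":0.82},{"claw":1,"dx":138,"dy":-338,"dz":0,"twist":0.9}]' 30 ; python3 -c "
from h import *
s=r.get_state();q=s['eef_rot'];print('tool y deg',np.degrees(2*np.arctan2(q[1],q[0]))-90, s['tool_pos'],s['q'])"
```

```text
clock: 1.5
tool_pos: [0.4076, 0.2245, 0.239]
eef_rot: [-0.228, 0.974, 0.0, 0.0]
contact_force: [0.8, 0.5, 0.4]
opening: 1.003
finger_force: 0.0
tool y deg 116.32570620125449 [0.40760103 0.2244875  0.23897128] [-0.26689335  0.5190012  -0.5096879   2.02039922  0.38753828  0.6954727
  1.00802049]
```

```bash
python3 -m pendant '[{"claw":1,"dx":17,"dy":-44,"dz":0,"twist":0},{"claw":1,"dx":34,"dy":-86,"dz":0,"twist":0},{"claw":1,"dx":51,"dy":-128,"dz":0,"twist":0},{"claw":1,"dx":68,"dy":-170,"dz":0,"twist":-0.008},{"claw":1,"dx":83,"dy":-210,"dz":0,"twist":-0.008},{"claw":1,"dx":93,"dy":-235,"dz":0,"twist":-0.008},{"claw":1,"dx":93,"dy":-235,"dz":-40,"twist":-0.008},{"claw":1,"dx":93,"dy":-235,"dz":-60,"twist":-0.008}]' 30
python3 - <<'E'
from h import *
s=r.get_state();q=s['eef_rot'];print('tool y deg',np.degrees(2*np.arctan2(q[1],q[0]))-90,s['q'])
im,d=eyes.snapshot("scene"); cv2.imwrite("pics/scene1.png",im)
cv2.imwrite("pics/scene1c.png",cv2.convertScaleAbs(cv2.resize(im[130:350,220:440],(600,600),interpolation=cv2.INTER_CUBIC),alpha=1.8))
E
```

```text
clock: 2.3
tool_pos: [0.4997, -0.0106, 0.1772]
eef_rot: [-0.22, 0.975, -0.0, -0.0]
contact_force: [-0.5, -0.4, -0.5]
opening: 1.001
finger_force: 0.0
tool y deg 115.4236166719513 [ 0.21505393  0.65434472 -0.4596118   1.99156812  0.49365961  0.60683133
  1.43889311]
```

View pics/scene1c.png

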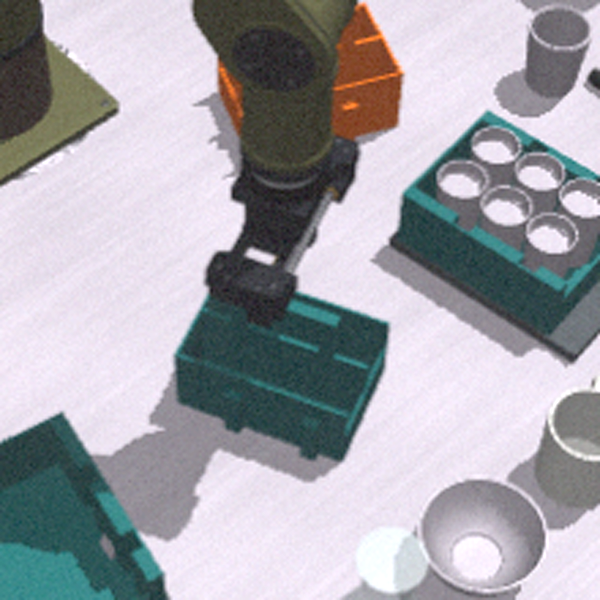

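The gripper, at crop (255,290), is over the caddy at (285,370) with its low wall on the right, far side. Next is the descent and grip.

```bash
python3 -m pendant '[{"claw":1,"dx":0,"dy":0,"dz":-20,"twist":0.006},{"claw":1,"dx":0,"dy":0,"dz":-40,"twist":0.006},{"claw":1,"dx":0,"dy":0,"dz":-55,"twist":0.006},{"claw":1,"dx":0,"dy":0,"dz":-60,"twist":0.006},{"claw":0.5,"dx":0,"dy":0,"dz":-60,"twist":0.006},{"claw":0.3,"dx":0,"dy":0,"dz":-60,"twist":0.006},{"claw":0.2,"dx":0,"dy":0,"dz":-60,"twist":0.006},{"claw":0,"dx":0,"dy":0,"dz":-60,"twist":0.006}]' 10
python3 -m pendant '[{"claw":0,"dx":0,"dy":0,"dz":0,"twist":0},{"claw":0,"dx":0,"dy":0,"dz":0,"twist":0},{"claw":0,"dx":0,"dy":0,"dz":0,"twist":0},{"claw":0,"dx":0,"dy":0,"dz":0,"twist":0}]' 45
```

```text
clock: 3.15
tool_pos: [0.5004, -0.0088, 0.1194]
eef_rot: [-0.225, 0.974, -0.0, 0.001]
contact_force: [0.9, -0.3, 1.3]
opening: 0.663
finger_force: 0.0
clock: 3.55
tool_pos: [0.4999, -0.0088, 0.1188]
eef_rot: [-0.225, 0.974, 0.0, -0.0]
contact_force: [0.2, 0.2, -1.1]
opening: 0.298
finger_force: 0.0
```

```bash
python3 -m pendant '[{"claw":0,"dx":0,"dy":0,"dz":0,"twist":0},{"claw":0,"dx":0,"dy":0,"dz":0,"twist":0},{"claw":0,"dx":0,"dy":0,"dz":0,"twist":0},{"claw":0,"dx":0,"dy":0,"dz":0,"twist":0}]' 45;
python3 -m pendant '[{"claw":0,"dx":0,"dy":0,"dz":5,"twist":0},{"claw":0,"dx":0,"dy":0,"dz":15,"twist":0},{"claw":0,"dx":0,"dy":0,"dz":30,"twist":0},{"claw":0,"dx":0,"dy":0,"dz":30,"twist":0}]'
```

```text
clock: 3.95
tool_pos: [0.4999, -0.0091, 0.1186]
eef_rot: [-0.224, 0.974, -0.0, -0.0]
contact_force: [1.2, -1.8, -1.7]
opening: 0.151
finger_force: 45.0
clock: 4.35
tool_pos: [0.5009, -0.0083, 0.1505]
eef_rot: [-0.225, 0.974, 0.0, 0.002]
contact_force: [0.4, 0.0, -4.0]
opening: 0.151
finger_force: 45.0
```

```bash
python3 -m pendant '[{"claw":0,"dx":0,"dy":0,"dz":25,"twist":0},{"claw":0,"dx":0,"dy":0,"dz":60,"twist":0},{"claw":0,"dx":0,"dy":-5,"dz":90,"twist":0},{"claw":0,"dx":0,"dy":-25,"dz":100,"twist":-0.08},{"claw":0,"dx":0,"dy":-55,"dz":100,"twist":-0.18},{"claw":0,"dx":0,"dy":-90,"dz":100,"twist":-0.28},{"claw":0,"dx":0,"dy":-125,"dz":100,"twist":-0.38},{"claw":0,"dx":0,"dy":-160,"dz":100,"twist":-0.48}]' 45 && python3 -m pendant '[{"claw":0,"dx":0,"dy":-35,"dz":0,"twist":-0.08},{"claw":0,"dx":0,"dy":-70,"dz":0,"twist":-0.13},{"claw":0,"dx":0,"dy":-100,"dz":0,"twist":-0.152},{"claw":0,"dx":0,"dy":-125,"dz":0,"twist":-0.152},{"claw":0,"dx":0,"dy":-137,"dz":0,"twist":-0.152},{"claw":0,"dx":0,"dy":-141,"dz":0,"twist":-0.152},{"claw":0,"dx":0,"dy":-141,"dz":0,"twist":-0.152},{"claw":0,"dx":0,"dy":-141,"dz":0,"twist":-0.152}]'
python3 - <<'E'
from h import *
s=r.get_state();q=s['eef_rot'];print('caddy yaw',np.degrees(2*np.arctan2(q[1],q[0]))-180,s['q'],s['tool_pos'],s['contact_force'],s['moment'])
for c in("top","scene"):
    im,d=eyes.snapshot(c); cv2.imwrite(f"pics/{c}2.png",im); np.save(f"{c}2.npy",d)
    C=cloud(c,d); ok=(d>0)&(d<3)
    p=np.array(s['tool_pos'])[:2]
    under=s['tool_pos'][2]-.1186
    # caddy walls & all of it: teal pixels above underside+5mm below gripper
    hsv=cv2.cvtColor(im,cv2.COLOR_BGR2HSV); teal=(hsv[...,0]>75)&(hsv[...,0]<100)&(hsv[...,1]>80)
    near=(np.hypot(C[...,0]-p[0],C[...,1]-p[1])<.13)
    for nm,z0,z1 in(("wall",.065,.095),("all",.02,.15)):
        P=C[ok&teal&near&(C[...,2]>under+z0)&(C[...,2]<under+z1)]
        print(c,nm,cv2.minAreaRect((P[:,:2]*1000).astype(np.float32)),len(P))
a=cv2.imread("pics/scene2.png")[200:420,130:350]; cv2.imwrite("pics/scene2c.png",cv2.convertScaleAbs(cv2.resize(a,(600,600),interpolation=cv2.INTER_CUBIC),alpha=1.8))
E
```

```text
clock: 5.15
tool_pos: [0.4991, -0.1699, 0.2484]
eef_rot: [0.015, 1.0, 0.0, -0.001]
contact_force: [-0.0, -0.2, -4.0]
opening: 0.157
finger_force: 45.0
clock: 5.95
tool_pos: [0.5003, -0.3076, 0.2487]
eef_rot: [0.088, 0.996, 0.001, -0.0]
contact_force: [-0.1, -0.1, -4.5]
opening: 0.155
finger_force: 45.0
caddy yaw -10.095925714533195 [ 0.69397159  0.64294706 -0.37961578  1.66485674  0.28781846  0.89024929
  1.59515009] [ 0.50027752 -0.30758748  0.24869405] [-0.05051808 -0.13602749 -4.49921752] [ 0.03542655 -0.02261974  0.00055044]
top wall ((497.4242248535156, -301.9873962402344), (121.26217651367188, 172.39205932617188), 79.68133544921875) 331
top all ((499.5050964355469, -300.94525146484375), (124.50859832763672, 176.2047882080078), 79.5132827758789) 907
scene wall ((500.70880126953125, -311.6160583496094), (122.95049285888672, 176.86044311523438), 78.75825500488281) 411
scene all ((501.75933837890625, -310.4711608886719), (133.3953094482422, 181.5941925048828), 79.50430297851562) 1571
```

View pics/scene2c.png

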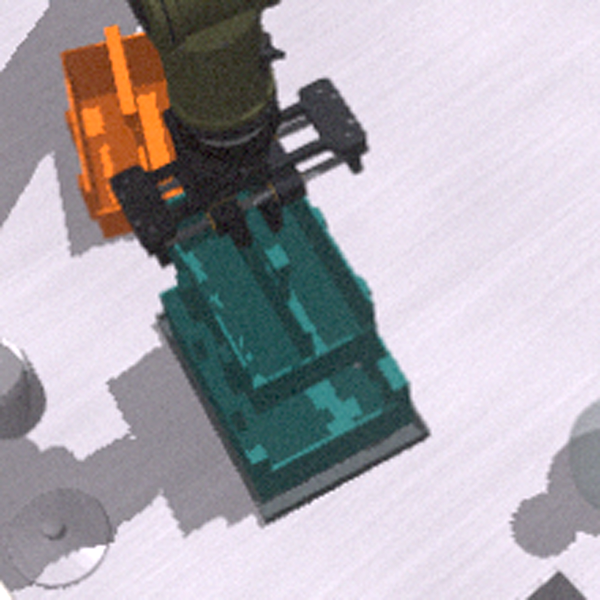

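The caddy hangs over the tote, low end (crop 310,365) over the tote's low end (crop 340,440). It is about 7 mm short along the tote's x axis and laterally centred. I'll lower it to just above the rim, then go in small steps.

```bash
python3 -m pendant '[{"claw":0,"dx":0,"dy":0,"dz":-12,"twist":0},{"claw":0,"dx":0,"dy":0,"dz":-24,"twist":0},{"claw":0,"dx":0,"dy":0,"dz":-34,"twist":0},{"claw":0,"dx":0,"dy":0,"dz":-40,"twist":0},{"claw":0,"dx":0,"dy":0,"dz":-40,"twist":0}]' 45 && python3 -m pendant '[{"claw":0,"dx":0,"dy":0,"dz":-1,"twist":0},{"claw":0,"dx":0,"dy":0,"dz":-2,"twist":0},{"claw":0,"dx":0,"dy":0,"dz":-3,"twist":0},{"claw":0,"dx":0,"dy":0,"dz":-3,"twist":0}]' && python3 -m pendant '[{"claw":0,"dx":0,"dy":0,"dz":-1,"twist":0},{"claw":0,"dx":0,"dy":0,"dz":-1,"twist":0}]'
```

```text
clock: 6.55
tool_pos: [0.4991, -0.3094, 0.2073]
eef_rot: [0.089, 0.996, 0.001, -0.001]
contact_force: [-0.5, 0.2, -4.7]
opening: 0.152
finger_force: 45.0
clock: 6.95
tool_pos: [0.5, -0.3099, 0.2059]
eef_rot: [0.089, 0.996, -0.0, 0.0]
contact_force: [0.0, -0.8, -4.1]
opening: 0.152
finger_force: 45.0
clock: 7.15
tool_pos: [0.4999, -0.3098, 0.2048]
eef_rot: [0.089, 0.996, 0.0, 0.0]
contact_force: [-0.5, 0.8, -3.6]
opening: 0.152
finger_force: 45.0
```

```bash
python3 -m pendant '[{"claw":0,"dx":0,"dy":1.5,"dz":0,"twist":0},{"claw":0,"dx":0,"dy":1.5,"dz":-1,"twist":0},{"claw":0,"dx":0,"dy":1.5,"dz":-1,"twist":0}]' && python3 -m pendant '[{"claw":0,"dx":0,"dy":0,"dz":-1,"twist":0},{"claw":0,"dx":0,"dy":0,"dz":-1,"twist":0}]' && python3 -m pendant '[{"claw":0,"dx":0,"dy":0,"dz":-0.5,"twist":0},{"claw":0,"dx":0,"dy":0,"dz":-0.5,"twist":0}]'
```

```text
clock: 7.45
tool_pos: [0.4999, -0.3081, 0.2036]
eef_rot: [0.089, 0.996, 0.0, -0.0]
contact_force: [0.6, -0.5, -4.8]
opening: 0.152
finger_force: 45.0
clock: 7.65
tool_pos: [0.4999, -0.3084, 0.2027]
eef_rot: [0.089, 0.996, 0.0, -0.0]
contact_force: [0.8, -0.8, -4.0]
opening: 0.156
finger_force: 45.0
clock: 7.85
tool_pos: [0.5, -0.3086, 0.2025]
eef_rot: [0.089, 0.996, -0.0, 0.0]
contact_force: [0.1, -1.2, -1.7]
opening: 0.156
finger_force: 45.0
```

Rim contact at z 0.2025. Now I'll slide along the tote's +x with light pressure.

```bash
python3 -m pendant '[{"claw":0,"dx":0,"dy":0,"dz":-0.4,"twist":0},{"claw":0,"dx":0,"dy":0,"dz":-0.4,"twist":0}]' && python3 -m pendant '[{"claw":0,"dx":0.7,"dy":-0.1,"dz":-0.4,"twist":0},{"claw":0,"dx":1.4,"dy":-0.2,"dz":-0.4,"twist":0},{"claw":0,"dx":2,"dy":-0.35,"dz":-0.4,"twist":0}]' && python3 -m pendant '[{"claw":0,"dx":0.5,"dy":-0.1,"dz":0,"twist":0},{"claw":0,"dx":1,"dy":-0.2,"dz":0,"twist":0}]' && python3 -m pendant '[{"claw":0,"dx":0.5,"dy":-0.1,"dz":0,"twist":0},{"claw":0,"dx":1,"dy":-0.2,"dz":0,"twist":0}]'
```

```text
clock: 8.05
tool_pos: [0.5, -0.3088, 0.2024]
eef_rot: [0.089, 0.996, -0.0, 0.0]
contact_force: [-1.9, -1.6, 1.7]
opening: 0.154
finger_force: 45.0
clock: 8.35
tool_pos: [0.5007, -0.3089, 0.2025]
eef_rot: [0.09, 0.996, -0.0, -0.001]
contact_force: [-6.0, 0.6, 10.7]
opening: 0.15
finger_force: 45.0
clock: 8.55
tool_pos: [0.5013, -0.309, 0.2027]
eef_rot: [0.09, 0.996, -0.0, -0.001]
contact_force: [-7.0, 0.0, 11.1]
opening: 0.154
finger_force: 45.0
clock: 8.75
tool_pos: [0.5019, -0.3091, 0.2029]
eef_rot: [0.09, 0.996, -0.0, -0.002]
contact_force: [-8.7, 1.3, 13.6]
opening: 0.156
finger_force: 45.0
```

```bash
python3 -m pendant '[{"claw":0,"dx":-1,"dy":0.2,"dz":0.7,"twist":0},{"claw":0,"dx":-1,"dy":0.2,"dz":0.7,"twist":0}]'
```

```text
clock: 8.95
tool_pos: [0.5023, -0.309, 0.2024]
eef_rot: [0.089, 0.996, -0.0, -0.0]
contact_force: [-3.7, 0.7, 4.1]
opening: 0.152
finger_force: 45.0
```

```bash
python3 -m pendant '[{"claw":0,"dx":0,"dy":0,"dz":0,"twist":0}]' ; python3 -m pendant '[{"claw":0,"dx":0,"dy":0,"dz":0.3,"twist":0},{"claw":0,"dx":0,"dy":0,"dz":0.3,"twist":0}]'
```

```text
clock: 9.05
tool_pos: [0.5024, -0.309, 0.2024]
eef_rot: [0.089, 0.996, -0.0, -0.0]
contact_force: [-3.9, -0.2, 4.9]
opening: 0.153
finger_force: 45.0
clock: 9.25
tool_pos: [0.5026, -0.309, 0.2025]
eef_rot: [0.089, 0.996, -0.0, -0.0]
contact_force: [-4.1, -0.9, 3.4]
opening: 0.153
finger_force: 45.0
```

```bash
python3 -m pendant '[{"claw":0,"dx":0,"dy":0,"dz":0.3,"twist":0},{"claw":0,"dx":0.4,"dy":-0.1,"dz":0.3,"twist":0}]'; python3 -m pendant '[{"claw":0,"dx":0.5,"dy":-0.1,"dz":0,"twist":0},{"claw":0,"dx":1,"dy":-0.2,"dz":0,"twist":0}]' ; python3 -m pendant '[{"claw":0,"dx":0.5,"dy":-0.1,"dz":0,"twist":0},{"claw":0,"dx":1,"dy":-0.2,"dz":0,"twist":0}]'
```

```text
clock: 9.45
tool_pos: [0.503, -0.3091, 0.2027]
eef_rot: [0.089, 0.996, -0.0, -0.0]
contact_force: [-4.2, -0.9, 4.8]
opening: 0.155
finger_force: 45.0
clock: 9.65
tool_pos: [0.5037, -0.3092, 0.2029]
eef_rot: [0.089, 0.996, -0.0, -0.001]
contact_force: [-4.7, -1.0, 6.4]
opening: 0.152
finger_force: 45.0
clock: 9.85
tool_pos: [0.5043, -0.3093, 0.203]
eef_rot: [0.089, 0.996, -0.0, -0.001]
contact_force: [-6.7, 0.3, 8.7]
opening: 0.152
finger_force: 45.0
```

```bash
python3 -m pendant '[{"claw":0,"dx":0,"dy":0,"dz":0.5,"twist":0},{"claw":0,"dx":0.5,"dy":-0.1,"dz":0.5,"twist":0}]'; python3 -m pendant '[{"claw":0,"dx":0.5,"dy":-0.1,"dz":0.2,"twist":0},{"claw":0,"dx":1,"dy":-0.2,"dz":0.2,"twist":0}]' ; python3 -m pendant '[{"claw":0,"dx":0.5,"dy":-0.1,"dz":0.1,"twist":0},{"claw":0,"dx":1,"dy":-0.2,"dz":0.2,"twist":0}]'
```

```text
clock: 10.05
tool_pos: [0.5068, -0.3088, 0.2027]
eef_rot: [0.089, 0.996, 0.001, 0.001]
contact_force: [-0.5, 0.6, -4.8]
opening: 0.151
finger_force: 45.0
clock: 10.25
tool_pos: [0.5075, -0.309, 0.2029]
eef_rot: [0.089, 0.996, 0.001, 0.0]
contact_force: [-0.4, -0.5, -3.9]
opening: 0.156
finger_force: 45.0
clock: 10.45
tool_pos: [0.5081, -0.3097, 0.2034]
eef_rot: [0.089, 0.996, 0.0, 0.0]
contact_force: [0.2, -0.9, -4.7]
opening: 0.148
finger_force: 45.0
```

```bash
python3 -m pendant '[{"claw":0,"dx":-0.6,"dy":0.3,"dz":-0.5,"twist":0},{"claw":0,"dx":-0.6,"dy":0.3,"dz":-1,"twist":0},{"claw":0,"dx":-0.6,"dy":0.3,"dz":-1,"twist":0}]'; python3 -m pendant '[{"claw":0,"dx":0,"dy":0,"dz":-0.5,"twist":0},{"claw":0,"dx":0,"dy":0,"dz":-0.5,"twist":0}]'
```

```text
clock: 10.75
tool_pos: [0.5071, -0.3095, 0.2026]
eef_rot: [0.089, 0.996, 0.0, -0.0]
contact_force: [0.3, -0.6, -3.8]
opening: 0.158
finger_force: 45.0
clock: 10.95
tool_pos: [0.5071, -0.3095, 0.2021]
eef_rot: [0.089, 0.996, 0.0, -0.0]
contact_force: [-0.6, -0.0, -5.5]
opening: 0.151
finger_force: 45.0
```

Now at 0.2021 with the full weight hanging, which is below the earlier rim contact, so it looks like the ribs have found the channels. I'll continue down in small steps.

```bash
python3 -m pendant '[{"claw":0,"dx":0,"dy":0,"dz":-0.7,"twist":0},{"claw":0,"dx":0,"dy":0,"dz":-1.4,"twist":0},{"claw":0,"dx":0,"dy":0,"dz":-1.4,"twist":0}]';  python3 -m pendant '[{"claw":0,"dx":0,"dy":0,"dz":-1,"twist":0},{"claw":0,"dx":0,"dy":0,"dz":-1.5,"twist":0}]'
```

```text
clock: 11.25
tool_pos: [0.5071, -0.3095, 0.2006]
eef_rot: [0.089, 0.996, 0.0, -0.0]
contact_force: [-1.0, 0.6, -4.7]
opening: 0.152
finger_force: 45.0
clock: 11.45
tool_pos: [0.5072, -0.3095, 0.1991]
eef_rot: [0.089, 0.996, 0.0, -0.0]
contact_force: [-0.9, -0.0, -3.6]
opening: 0.151
finger_force: 45.0
```

```bash
python3 -m pendant '[{"claw":0,"dx":0,"dy":0,"dz":-2,"twist":0},{"claw":0,"dx":0,"dy":0,"dz":-4,"twist":0},{"claw":0,"dx":0,"dy":0,"dz":-6,"twist":0},{"claw":0,"dx":0,"dy":0,"dz":-8,"twist":0}]';  python3 -m pendant '[{"claw":0,"dx":0,"dy":0,"dz":-2,"twist":0},{"claw":0,"dx":0,"dy":0,"dz":-4,"twist":0},{"claw":0,"dx":0,"dy":0,"dz":-6,"twist":0},{"claw":0,"dx":0,"dy":0,"dz":-8,"twist":0}]'
```

```text
clock: 11.85
tool_pos: [0.5072, -0.3095, 0.191]
eef_rot: [0.089, 0.996, 0.0, -0.0]
contact_force: [-0.8, 0.5, -4.2]
opening: 0.15
finger_force: 45.0
clock: 12.25
tool_pos: [0.5072, -0.3095, 0.1831]
eef_rot: [0.089, 0.996, 0.0, 0.0]
contact_force: [-0.1, -0.1, -4.3]
opening: 0.152
finger_force: 45.0
```

```bash
python3 -m pendant '[{"claw":0,"dx":0,"dy":0,"dz":-3,"twist":0},{"claw":0,"dx":0,"dy":0,"dz":-6,"twist":0},{"claw":0,"dx":0,"dy":0,"dz":-9,"twist":0},{"claw":0,"dx":0,"dy":0,"dz":-12,"twist":0},{"claw":0,"dx":0,"dy":0,"dz":-15,"twist":0}]';  python3 -m pendant '[{"claw":0,"dx":0,"dy":0,"dz":-3,"twist":0},{"claw":0,"dx":0,"dy":0,"dz":-6,"twist":0},{"claw":0,"dx":0,"dy":0,"dz":-9,"twist":0},{"claw":0,"dx":0,"dy":0,"dz":-12,"twist":0},{"claw":0,"dx":0,"dy":0,"dz":-15,"twist":0}]'
```

```text
clock: 12.75
tool_pos: [0.5072, -0.3095, 0.168]
eef_rot: [0.089, 0.996, 0.0, 0.0]
contact_force: [0.2, -0.2, -4.2]
opening: 0.15
finger_force: 45.0
clock: 13.25
tool_pos: [0.5072, -0.3095, 0.153]
eef_rot: [0.089, 0.996, 0.0, -0.0]
contact_force: [-0.0, -0.1, -4.9]
opening: 0.153
finger_force: 45.0
```

```bash
python3 -m pendant '[{"claw":0,"dx":0,"dy":0,"dz":-2,"twist":0},{"claw":0,"dx":0,"dy":0,"dz":-4,"twist":0},{"claw":0,"dx":0,"dy":0,"dz":-6,"twist":0},{"claw":0,"dx":0,"dy":0,"dz":-8,"twist":0}]'; python3 -m pendant '[{"claw":0,"dx":0,"dy":0,"dz":-2,"twist":0},{"claw":0,"dx":0,"dy":0,"dz":-4,"twist":0},{"claw":0,"dx":0,"dy":0,"dz":-4,"twist":0}]' 60
```

```text
clock: 13.65
tool_pos: [0.5072, -0.3096, 0.1451]
eef_rot: [0.089, 0.996, 0.0, 0.0]
contact_force: [0.7, 0.7, -4.1]
opening: 0.152
finger_force: 45.0
clock: 13.95
tool_pos: [0.507, -0.3094, 0.141]
eef_rot: [0.089, 0.996, 0.0, -0.0]
contact_force: [-0.3, 0.4, -4.7]
opening: 0.151
finger_force: 60.0
```

Free down to z 0.141, with the clips expected from about 0.137. I'll press down slowly.

```bash
python3 -m pendant '[{"claw":0,"dx":0,"dy":0,"dz":-1,"twist":0},{"claw":0,"dx":0,"dy":0,"dz":-2,"twist":0},{"claw":0,"dx":0,"dy":0,"dz":-3,"twist":0},{"claw":0,"dx":0,"dy":0,"dz":-4,"twist":0}]'; python3 -m pendant '[{"claw":0,"dx":0,"dy":0,"dz":-0.7,"twist":0},{"claw":0,"dx":0,"dy":0,"dz":-1.4,"twist":0},{"claw":0,"dx":0,"dy":0,"dz":-2,"twist":0}]';  python3 -m pendant '[{"claw":0,"dx":0,"dy":0,"dz":-0.7,"twist":0},{"claw":0,"dx":0,"dy":0,"dz":-1.4,"twist":0},{"claw":0,"dx":0,"dy":0,"dz":-2,"twist":0}]'
```

```text
clock: 14.35
tool_pos: [0.5072, -0.3095, 0.1372]
eef_rot: [0.089, 0.996, 0.0, 0.0]
contact_force: [-0.6, 0.9, -4.0]
opening: 0.151
finger_force: 60.0
clock: 14.65
tool_pos: [0.5072, -0.3099, 0.1353]
eef_rot: [0.089, 0.996, -0.0, 0.0]
contact_force: [-0.2, 0.4, -2.6]
opening: 0.157
finger_force: 60.0
clock: 14.95
tool_pos: [0.5077, -0.3098, 0.1341]
eef_rot: [0.089, 0.996, -0.0, 0.001]
contact_force: [-1.6, 0.8, 5.0]
opening: 0.152
finger_force: 60.0
```

```bash
python3 -m pendant '[{"claw":0,"dx":0,"dy":0,"dz":-0.7,"twist":0},{"claw":0,"dx":0,"dy":0,"dz":-1.4,"twist":0}]'; python3 -m pendant '[{"claw":0,"dx":0,"dy":0,"dz":-0.7,"twist":0},{"claw":0,"dx":0,"dy":0,"dz":-1.4,"twist":0}]';  python3 -m pendant '[{"claw":0,"dx":0,"dy":0,"dz":-0.7,"twist":0},{"claw":0,"dx":0,"dy":0,"dz":-1.4,"twist":0}]'
```

```text
clock: 15.15
tool_pos: [0.5077, -0.3097, 0.1325]
eef_rot: [0.089, 0.996, -0.0, 0.001]
contact_force: [-0.7, -0.7, 6.0]
opening: 0.151
finger_force: 60.0
clock: 15.35
tool_pos: [0.5079, -0.3097, 0.1312]
eef_rot: [0.089, 0.996, -0.0, 0.001]
contact_force: [-1.1, 0.4, 6.4]
opening: 0.155
finger_force: 60.0
clock: 15.55
tool_pos: [0.5081, -0.3098, 0.1299]
eef_rot: [0.089, 0.996, -0.0, 0.001]
contact_force: [-1.6, -0.1, 6.4]
opening: 0.154
finger_force: 60.0
```

```bash
python3 -m pendant '[{"claw":0,"dx":0,"dy":0,"dz":-0.7,"twist":0},{"claw":0,"dx":0,"dy":0,"dz":-1.4,"twist":0}]'; python3 -m pendant '[{"claw":0,"dx":0,"dy":0,"dz":-0.5,"twist":0},{"claw":0,"dx":0,"dy":0,"dz":-1,"twist":0}]';  python3 -m pendant '[{"claw":0,"dx":0,"dy":0,"dz":-0.4,"twist":0},{"claw":0,"dx":0,"dy":0,"dz":-0.8,"twist":0}]'
```

```text
clock: 15.75
tool_pos: [0.5082, -0.3098, 0.1286]
eef_rot: [0.089, 0.996, -0.0, 0.001]
contact_force: [-1.6, -0.2, 7.8]
opening: 0.149
finger_force: 60.0
clock: 15.95
tool_pos: [0.5082, -0.3097, 0.1271]
eef_rot: [0.089, 0.996, -0.0, 0.001]
contact_force: [0.6, -2.9, 4.3]
opening: 0.149
finger_force: 60.0
clock: 16.15
tool_pos: [0.5087, -0.3103, 0.1265]
eef_rot: [0.089, 0.996, -0.001, 0.002]
contact_force: [1.8, -1.8, 6.6]
opening: 0.149
finger_force: 60.0
```

```bash
python3 -m pendant '[{"claw":0,"dx":0,"dy":0,"dz":-0.5,"twist":0},{"claw":0,"dx":0,"dy":0,"dz":-0.5,"twist":0}]'; python3 -m pendant '[{"claw":0,"dx":0,"dy":0,"dz":-0.3,"twist":0},{"claw":0,"dx":0,"dy":0,"dz":-0.3,"twist":0}]'
python3 - <<'E'
from h import *
s=r.get_state(); print(s['contact_force'],s['moment'])
for c in("top","scene"):
    im,d=eyes.snapshot(c); cv2.imwrite(f"pics/{c}3.png",im); np.save(f"{c}3.npy",d)
    C=cloud(c,d)[(d>0)&(d<3)]; a=np.radians(-10.2); p=np.array(s['tool_pos'])[:2]+([0,0] if c=="top" else [1,-3])
    x=(C[:,0]-p[0])*np.cos(a)+(C[:,1]-p[1])*np.sin(a);y=-(C[:,0]-p[0])*np.sin(a)+(C[:,1]-p[1])*np.cos(a);z=C[:,2]
    for s1 in(1,-1):
        m=(abs(s1*y-.056)<.005)&(abs(x)<.08)&(z>.075)&(z<.11); print(c,"wall",s1,[ (int(q*1000),round(1000*float(np.percentile(np.r_[z[m&(abs(x-q)<.02)],0],80)),1)) for q in(-.06,-.02,.02,.06)])
E
```

```text
clock: 16.35
tool_pos: [0.5088, -0.3106, 0.1263]
eef_rot: [0.089, 0.996, -0.001, 0.002]
contact_force: [0.4, -2.3, 6.3]
opening: 0.152
finger_force: 60.0
clock: 16.55
tool_pos: [0.5088, -0.3106, 0.1263]
eef_rot: [0.089, 0.996, -0.001, 0.002]
contact_force: [1.8, -2.1, 10.7]
opening: 0.155
finger_force: 60.0
[ 1.81055295 -2.07658571 10.68218665] [-0.20350724 -0.10750065  0.04484303]
top wall 1 [(-60, 91.8), (-20, 93.3), (20, 0.0), (60, 93.8)]
top wall -1 [(-60, 90.8), (-20, 93.2), (20, 0.0), (60, 0.0)]
scene wall 1 [(-60, 0.0), (-20, 0.0), (20, 0.0), (60, 0.0)]
scene wall -1 [(-60, 0.0), (-20, 0.0), (20, 0.0), (60, 0.0)]
```

Firm stop at z 0.1263, against an expected home of 0.1266, with force rising and no travel. I'll unload, let go and lift clear.

```bash
python3 -m pendant '[{"claw":0,"dx":0,"dy":0,"dz":0.8,"twist":0},{"claw":0,"dx":0,"dy":0,"dz":0.8,"twist":0}]' 20; python3 -m pendant '[{"claw":0.5,"dx":0,"dy":0,"dz":0,"twist":0},{"claw":0.5,"dx":0,"dy":0,"dz":0,"twist":0},{"claw":0.6,"dx":0,"dy":0,"dz":0,"twist":0},{"claw":0.6,"dx":0,"dy":0,"dz":0,"twist":0},{"claw":0.6,"dx":0,"dy":0,"dz":0,"twist":0},{"claw":0.6,"dx":0,"dy":0,"dz":0,"twist":0}]'
```

```text
clock: 16.85
tool_pos: [0.5087, -0.3105, 0.1264]
eef_rot: [0.089, 0.996, -0.001, 0.002]
contact_force: [4.6, -2.9, 3.7]
opening: 0.158
finger_force: 20.0
clock: 17.45
tool_pos: [0.507, -0.3094, 0.1257]
eef_rot: [0.089, 0.996, 0.0, -0.0]
contact_force: [0.4, 0.1, 0.1]
opening: 0.6
finger_force: 0.0
```

```bash
python3 -m pendant '[{"claw":0.6,"dx":0,"dy":0,"dz":10,"twist":0},{"claw":0.6,"dx":0,"dy":0,"dz":30,"twist":0},{"claw":0.6,"dx":0,"dy":0,"dz":60,"twist":0},{"claw":0.6,"dx":0,"dy":0,"dz":95,"twist":0},{"claw":0.6,"dx":0,"dy":25,"dz":125,"twist":0},{"claw":0.6,"dx":0,"dy":60,"dz":140,"twist":0},{"claw":0.6,"dx":0,"dy":100,"dz":150,"twist":0},{"claw":0.6,"dx":0,"dy":140,"dz":150,"twist":0}]' && python3 -m pendant '[{"claw":0.6,"dx":-20,"dy":40,"dz":0,"twist":0},{"claw":0.6,"dx":-40,"dy":85,"dz":0,"twist":0},{"claw":0.6,"dx":-60,"dy":125,"dz":0,"twist":0},{"claw":0.6,"dx":-80,"dy":160,"dz":0,"twist":0},{"claw":0.6,"dx":-80,"dy":160,"dz":0,"twist":0}]'
python3 - <<'E'
from h import *
for c in("top","scene"):
    im,d=eyes.snapshot(c); cv2.imwrite(f"pics/{c}4.png",im); np.save(f"{c}4.npy",d)
    C=cloud(c,d)[(d>0)&(d<3)]; a=np.radians(-10.2)
    n=C[(abs(C[:,0]-.508)<.09)&(abs(C[:,1]+.31)<.09)&(C[:,2]>.141)&(C[:,2]<.175)]
    R=cv2.minAreaRect((n[:,:2]*1000).astype(np.float32)); p=np.array(R[0])/1000; print(c,"handle",R)
    x=(C[:,0]-p[0])*np.cos(a)+(C[:,1]-p[1])*np.sin(a);y=-(C[:,0]-p[0])*np.sin(a)+(C[:,1]-p[1])*np.cos(a);z=C[:,2]
    m=(abs(y)<.0055)&(abs(x)<.052)&(z>.14)&(z<.17); A=np.c_[x[m],y[m],np.ones(m.sum())]; k=np.linalg.lstsq(A,z[m],rcond=None)[0]; print(" handle top z",k[2],"pitch deg",np.degrees(k[0]),m.sum())
    for s1 in(1,-1):
        m=(abs(s1*y-.056)<.004)&(abs(x)<.085)&(z>.08)&(z<.11); print(c,"wall",s1,[(int(q*1000),round(1000*float(np.median(np.r_[z[m&(abs(x-q)<.02)],0])),1),int((m&(abs(x-q)<.02)).sum())) for q in(-.06,-.02,.02,.06)])
a=cv2.imread("pics/scene4.png")[220:420,150:350]; cv2.imwrite("pics/scene4c.png",cv2.convertScaleAbs(cv2.resize(a,(600,600),interpolation=cv2.INTER_CUBIC),alpha=2))
E
```

```text
clock: 18.25
tool_pos: [0.5081, -0.1684, 0.2783]
eef_rot: [0.09, 0.996, -0.0, 0.002]
contact_force: [0.7, 0.1, -0.1]
opening: 0.606
finger_force: 0.0
clock: 18.75
tool_pos: [0.4247, -0.0048, 0.2769]
eef_rot: [0.085, 0.996, 0.001, -0.0]
contact_force: [0.1, -0.3, 0.1]
opening: 0.597
finger_force: 0.0
top handle ((508.1964111328125, -308.22454833984375), (15.232906341552734, 111.02340698242188), 80.46758270263672)
 handle top z 0.15163682642166287 pitch deg -0.7741387000494563 178
top wall 1 [(-60, 88.1, 28), (-20, 88.7, 27), (20, 90.6, 25), (60, 92.2, 26)]
top wall -1 [(-60, 88.6, 32), (-20, 89.0, 33), (20, 88.9, 32), (60, 91.2, 27)]
scene handle ((508.9456481933594, -312.80877685546875), (14.883817672729492, 114.01313781738281), 79.91030883789062)
 handle top z 0.1537588313893199 pitch deg 0.135982606456099 182
scene wall 1 [(-60, 91.3, 30), (-20, 92.1, 32), (20, 91.6, 36), (60, 92.4, 35)]
scene wall -1 [(-60, 93.9, 26), (-20, 94.6, 26), (20, 93.5, 28), (60, 93.9, 30)]
```

View pics/scene4c.png

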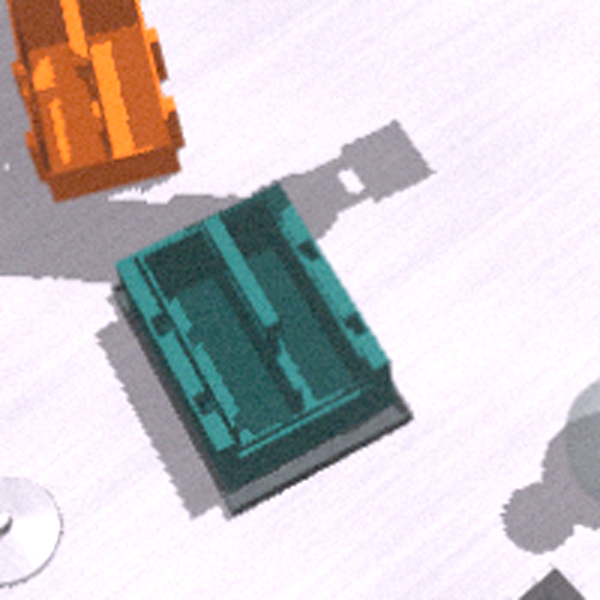

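The crop shows the caddy nested in the tote, ribs in the channels at (160,325), (205,400), (307,250) and (355,325), and low ends together at (305,420). The handle top measures 152-154 mm (153 expected), level within the measurement noise. The gripper is clear, so I'm handing in.

```bash
python3 -c "
from plant import r
print(r.finish_job())"
```

```text
the job is handed in; nothing more can be done
None
```

The caddy is nested fully home and level in the empty tote, low end over low end, and released. I turned it only 36°, not half round: its low end measured facing away from the robot at the start, not towards it as the brief says. While feeling along, the load on the rim briefly reached about 18 N before I eased off.

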